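Bring the mill's flywheel to rest heavy side down

TASK

First stop the kitchen mill: press the black stop button on top of it fully down and let it spring back up. Then turn the mill's flywheel by hand to find its hidden heavy side by feel, and finish while still gripping the wheel, holding it still with the heavy side straight down, within 20 degrees. Leave the jar, mug and bowl where they stand.

Things in the scene. Friction and masses are not known exactly. Their poses are not given: they have to be found in the camera images.
- mill: Small white countertop mill, fixed to the worktop. Origin on the worktop under the centre of its white housing (90 x 130 mm, top 160 mm up). x points level from the housing out to the flywheel, parallel to the axle; z up. On the housing's top, at x = 0: the stop button (y = -30 mm) and a steel filling cap (y = 32 mm, 52 mm across, 20 mm high).
- stop_button_top (a point): Centre of the top face of the black round stop button (30 mm across), on the mill's housing top; pressed straight down; moves with the button.
- stop_button (a joint): Travel of the spring stop button: 0 up, 0.006 m fully down (takes about 5 N); springs back when let go.
- axle (a point): Centre of the flywheel, on its level axle, 105 mm along the mill's x, 130 mm up. Fixed; axes as the mill's. Turning takes a steady drag of 0.28 N m at the bearing, plus or minus about 0.2 N m as the hidden weight (about 0.4 kg, 50 mm off the axle) rises or falls; the drag keeps the wheel wherever it is left. At the start the weight is over 60 degrees from the bottom.
- flywheel: Upright metal disc, 160 mm across, 28 mm thick, flat faces; turns many turns either way about its x (the axle). Origin at its centre; y and z turn with it. Outer face: three even screw heads (radius 55 mm, 3 mm high) and a hub cap, which tell nothing of the weight: its angle is new each time. 46 mm clear between housing and disc, free beyond: pinch the rim across its thickness from above.
- jar: Lidded glass jar, 72 mm across, 120 mm tall, standing by; origin under its centre. Leave alone.
- mug: White mug, 80 mm across, 85 mm tall, handle at its +y, standing by; origin under its centre. Leave alone.
- bowl: Blue bowl, 120 mm across, 55 mm tall, standing beyond the wheel; origin under its centre. Leave alone.

How it is judged (in metres and radians):
On the way, in this order (a step that is already met when the one before it is completed fails the run):
1. the stop button is pressed fully down (value of joint stop_button above 0.005 m), for 0.05 s.
2. the stop button has sprung back up (value of joint stop_button below 0.0015 m), for 0.1 s.
3. the wheel is held with its heavy side at the bottom (z of heavy in the frame of axle below -0.0465 m and contact force between the fingers and flywheel above 1 N), for 0.3 s.
At the end, for the whole second after the job is handed in: The fingers still grip the flywheel (over 1 N), the wheel is still, its hidden weight lies within 20 degrees of straight below the axle, and the stop button is up (all of step 3 and angular speed of flywheel below 0.1 rad/s and value of joint stop_button below 0.0015 m); the arm keeps its last pose, push and grip.
It fails at once if the jar is disturbed (distance of jar from where it was at the start of the episode above 0.02 m or angle between jar's own z axis and vertical above 0.3 rad).
It fails at once if the mug is disturbed (distance of mug from where it was at the start of the episode above 0.02 m or angle between mug's own z axis and vertical above 0.3 rad).
It fails at once if the bowl is disturbed (distance of bowl from where it was at the start of the episode above 0.02 m or angle between bowl's own z axis and vertical above 0.3 rad).
It also fails if it takes over 72 s, if anything falls off the work surface, if the arm or the gripper's body presses on something with over 40 N, if the wrist force passes 120 N, or if a joint passes its speed limit or range.

ROBOT

A 6-joint arm with a two-finger parallel gripper is mounted at the origin on the work surface. World frame = base frame: x ahead of the robot, y to its left, z up, the work surface at z = 0. Lengths are in mm, angles in rad, forces in N, time in s.
With the tool pointing down it reaches from about 325 to 925 mm from the base axis. Payload 3.1 kg.
Tool frame: the origin (TCP) lies at the centre of the arm's flange, where the gripper is bolted on; the fingertips stand 173 mm ahead of it and the grasp point (between the pads) lies 155 mm ahead of it (r.grip_depth is the z of the grasp point in the tool frame, in mm); z points along the fingers, y is the line along which they close (so a half turn about z gives the same grasp; the last joint's range is limited). The gripper opens to 85 mm and grips with 20 to 120 N. Pads are 22 mm wide; open, the fingers measure 114 mm over their backs; the gripper's body (76 mm by 85 mm) begins 54 mm behind the grasp point. The pads swing forward as they close: fully open they stand 13 mm farther back than shut.
Start: joints at [1.185, 0.217, 1.613, -0, 1.311, -0.112], TCP at [168.976, 601.737, 404.7] pointing down, gripper open.
Joint ranges: [-2.75, 2.75], [-0.78, 2.1], [0.31, 2.55], [-1.13, 4.27], [0.13, 2.63], [-2.58, 2.58]. Speed limits (rad/s): [2.79, 2.79, 3.14, 3.14, 3.14, 3.14].

INTERFACE

Orientations are given as a unit quaternion [w, x, y, z].
In Python, from workcell import monitor, capture, job, r gives the robot as it stands.
- The arm moves only by the tool carry_out, never from a script. Its argument "series" is a list of rows, each a list of 7 numbers: the shift along the tool's x, y, z in mm, then the turn, a rotation vector about the tool's x, y, z in rad, then the closure, from -1 (fully open) to 1 (shut). A call has 1 to 12 rows; each row is the pose to reach, as a shift and turn from the pose commanded when the call began, along the tool's axes at that moment; what a row does not reach only later rows make up. A row lasts 1/12 s, in which the tool goes at most 41.7 mm and 7.16 degrees, less where a joint would pass 70% of its speed; a pose out of reach is approached as far as the arm can. A call with a gripper value outside its range is refused whole. The fingers move at their own pace and stop on an object; the grip force is fixed at half the most. Time passes only in rows, so rows that repeat a pose let the fingers close. It gives the time, the measured TCP pose, the force, the opening and the grip force at its end, in the units of the state.
- monitor.get_obs(): the state, without advancing time (a new reading comes with each control period).
- capture(name): name is "scene" or "top"; returns a dict with "img" (480x640x3 uint8, red, green, blue), "z_map" (480x640 float32, mm along the optical axis (not along the pixel's ray), 0 where there is no reading), "K" (3x3 intrinsics, pixels), "distortion" ([k1, k2, p1, p2, k3] as OpenCV has them; the pictures are not rectified), "xyz" and "attitude" of the camera in the world. Camera axes: x right, y down, z forward; pixel columns grow to the right and rows downward; lengths in mm; the calibration is good to about 2 mm. A picture is of the moment at which its call begins.
- job.job_done(): hands the job in; it is judged then, once.
The state is a dict: "time_s": time; "qpos": joint angles; "dq": joint speeds; "tau": joint torques, N m; "position": TCP position; "tool_rot": TCP orientation; "contact_force": force on the tool from outside, world axes, zero at the start; "moment": the same for the moment, N m; "gripper_width": finger opening in mm; "grasp_force": force on a finger pad.
Only numpy, scipy, OpenCV 4.12 (cv2) and the standard library are available. Lean on these libraries where they do the work, as an engineer would, in place of code of your own. Each camera call takes 0.05 s, during which the arm holds its last target. There are 200 camera calls.

## Working session

There is one attempt and no reset: what is moved stays moved. The work goes in short steps, Python scripts to look and compute and a tool call to move; the robot and the scene stay as the last step left them, time stands still between calls to the robot, and variables do not carry over. Pictures are saved under pics/ and viewed, at most 10 in all, crops included, and the job is handed in when it is done.

Besides the shell and the picture viewer there is one more tool, called after ">>>" as a command line: name --pt "numbers of a row" for each row, then --argument value for the rest. carry_out: Moves the arm, as the interface text tells. Its arguments: {"type":"object","properties":{"series":{"type":"array","items":{"type":"array","items":{"type":"number"}}}},"required":["series"]}

```bash
mkdir -p pics; ls
python3 - <<'E'
from workcell import monitor, capture
import cv2,numpy as np
print(monitor.get_obs())
for n in("scene","top"):
    c=capture(n); np.savez(n,**c); cv2.imwrite(f"pics/{n}0.png",c["img"][:,:,::-1]); print(n,c["xyz"],c["attitude"],c["K"],c["distortion"])
E
```

```text
pics
{'time_s': 0.0, 'qpos': array([ 1.18483949e+00,  2.17792156e-01,  1.61498158e+00, -2.03268573e-06,
        1.31129842e+00, -1.12196307e-01]), 'dq': array([ 0.00018903, -0.00024772,  0.00062668, -0.00168752,  0.00278193,
       -0.00115056]), 'tau': array([ 7.96595505e-04, -3.96847701e+01, -3.03850579e+01, -1.50380415e-04,
        9.73175280e-03,  6.57508394e-06]), 'position': array([168.79053942, 601.34513494, 403.3194044 ]), 'tool_rot': array([-3.04657491e-04,  1.36452863e-01,  9.90645789e-01, -1.20173193e-03]), 'contact_force': array([-0.23340427,  0.30119906,  0.67026773]), 'moment': array([ 0.03234235, -0.00429529,  0.00225304]), 'grasp_force': 0.0, 'gripper_width': 85.23615110403036}
scene [1108.37642459  160.95711924  961.94737145] [-0.17308881  0.580242    0.76303842 -0.22612353] [[488.88047532   0.         319.16664236]
 [  0.         488.88047532 240.42269114]
 [  0.           0.           1.        ]] [0.02175169 0.         0.         0.         0.        ]
top [ 535.36494244   28.26379777 1051.94878352] [ 0.03331195 -0.70441003  0.70860272 -0.02406251] [[498.3481327    0.         322.70694181]
 [  0.         498.3481327  242.94411874]
 [  0.           0.           1.        ]] [-0.12941424  0.          0.          0.          0.        ]
```

View pics/top0.png

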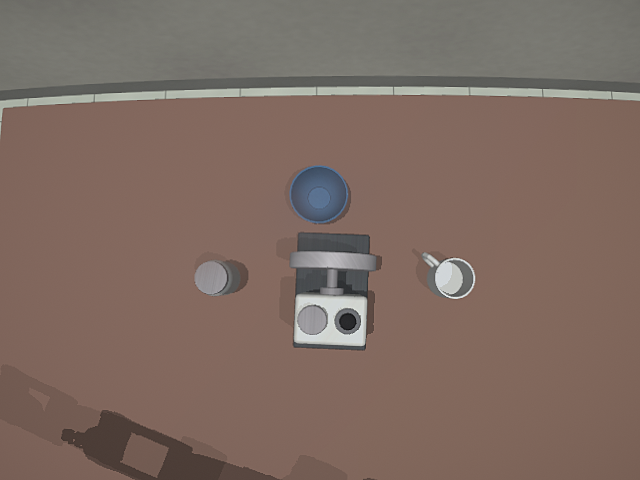

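View pics/scene0.png

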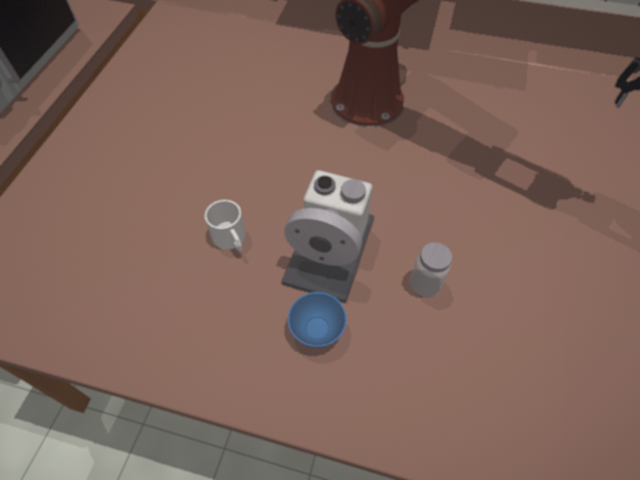

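The top view shows the mill housing around (330,320), the button at (348,321), the cap at (312,320), and the wheel rim from (291,261) to (380,263). The bowl is at (319,194), the jar at (212,278) and the mug at (454,278). The scene view agrees.

```bash
cat > h.py <<'E'
import numpy as np,cv2
from scipy.spatial.transform import Rotation as R
def cloud(c):
    d=c["z_map"]; v,u=np.mgrid[:480,:640]
    p=cv2.undistortPoints(np.stack([u,v],-1).reshape(-1,1,2).astype(float),c["K"],c["distortion"]).reshape(480,640,2)
    P=np.dstack([p*d[...,None],d]); q=np.array(c["attitude"])
    return P@R.from_quat(q[[1,2,3,0]]).as_matrix().T+c["xyz"]
E
python3 - <<'E'
from h import *
for n in("top","scene"):
    c=np.load(n+".npz"); W=cloud(c); ok=c["z_map"]>0; z=W[...,2]
    print(n)
    if n=="top":
        for u,v in((348,321),(312,320),(330,341),(334,261),(295,260),(375,263),(450,275),(212,278),(319,194),(500,400)): print((u,v),W[v,u].round(1))
    box=ok&(W[...,0]>300)&(W[...,0]<750)&(abs(W[...,1])<150)
    m=box&(abs(z-160)<5)&(c["img"].min(-1)>200)
    r=cv2.minAreaRect(W[m][:,:2].astype(np.float32)); print("housing top",m.sum(),r,np.median(z[m]))
    m=box&(z>193)&(z<225); P=W[m]; r=cv2.minAreaRect(P[:,:2].astype(np.float32)); print("rim",m.sum(),r,P.mean(0),z[m].max())
    m=box&(abs(z-180)<6)&(W[...,0]<520);P=W[m]; r=cv2.minAreaRect(P[:,:2].astype(np.float32)); print("cap+",r,np.median(P,0))
E
```

```text
top
(348, 321) [470.1  -3.7 182.3]
(312, 320) [471.8  58.9 178.4]
(330, 341) [433.3  27.7 161.2]
(334, 261) [573.   20.2 212.8]
(295, 260) [576.9  88.6 175. ]
(375, 263) [571.6 -54.3 152.9]
(450, 275) [ 551.  -226.6    3.9]
(212, 278) [546.3 248.9 121.6]
(319, 194) [725.6  49.1   2.5]
(500, 400) [ 284.  -333.    -2.3]
housing top 1489 ((470.41180419921875, 27.282459259033203), (117.81863403320312, 78.98121643066406), 86.49585723876953) 160.8733004981209
rim 952 ((576.243896484375, 21.562910079956055), (103.77629089355469, 28.004295349121094), 87.39762878417969) [576.03654398  22.18650573 205.16802948] 213.28089538972824
cap+ ((472.23095703125, 31.02581214904785), (108.44294738769531, 50.711273193359375), 89.01183319091797) [471.92706162  50.1638705  180.99798867]
scene
housing top 237 ((472.98248291015625, 26.416118621826172), (115.71403503417969, 75.6520004272461), 84.5114974975586) 158.5643089480933
rim 689 ((577.506591796875, 23.517507553100586), (99.42341613769531, 30.35947608947754), 87.43412780761719) [580.00653507  24.44431397 202.64606958] 211.43682672973387
cap+ ((474.6182556152344, 32.822265625), (104.56784057617188, 51.93871307373047), 88.66607666015625) [475.37643955  53.12306997 178.77147071]
```

```bash
cat >> h.py <<'E'
YAW=np.radians(-2.7); M=R.from_euler('z',YAW)          # mill frame
HOUS=np.array([470.9,27.1,0]); AX=np.array([576.3,22.0,130.0])
DOWN=R.from_matrix(np.array([[0,1,0],[1,0,0],[0,0,-1.]])) # tool axes (cols) in mill frame
def pose(a,r=233):   # TCP pose at angle a (deg, positive = about mill x) round the axle
    t=R.from_euler('x',np.radians(a)); return AX+M.apply(t.apply([0,0,r])), M*t*DOWN
def row(c,t):        # shift and turn from pose c to pose t, in c's axes
    return np.r_[c[1].inv().apply(np.asarray(t[0])-c[0]),(c[1].inv()*t[1]).as_rotvec()]
np.set_printoptions(suppress=True,precision=4)
E
python3 - <<'E'
from h import *
a=np.radians(74.3); q=[0.13645,0.99065,0,0]
c=(np.array([168.976,601.737,404.7]),R.from_quat(q))
print(row(c,(np.array([470,-3.2,395]),M*DOWN)), pose(0)[0])
E
```

```text
[-453.3575 -501.0301    9.7       0.        0.        1.3442] [576.3  22.  363. ]
```

>>> carry_out --pt "-272 -301 6 0 0 0.8 1" --pt "-272 -301 6 0 0 0.8 1" --pt "-272 -301 6 0 0 0.8 1" --pt "-272 -301 6 0 0 0.8 1" --pt "-272 -301 6 0 0 0.8 1" --pt "-272 -301 6 0 0 0.8 1" --pt "-272 -301 6 0 0 0.8 1" --pt "-272 -301 6 0 0 0.8 1" --pt "-272 -301 6 0 0 0.8 1" --pt "-272 -301 6 0 0 0.8 1" --pt "-272 -301 6 0 0 0.8 1" --pt "-272 -301 6 0 0 0.8 1"

```text
time_s: 1.1
position: [349.9, 237.1, 398.4]
tool_rot: [-0.0, 0.513, 0.858, -0.0]
contact_force: [0.3, 1.1, -0.2]
gripper_width: -0.3
grasp_force: 0.0
```

>>> carry_out --pt "-270 -9.6 3.7 0 0 0.5442 1" --pt "-270 -9.6 3.7 0 0 0.5442 1" --pt "-270 -9.6 3.7 0 0 0.5442 1" --pt "-270 -9.6 3.7 0 0 0.5442 1" --pt "-270 -9.6 3.7 0 0 0.5442 1" --pt "-270 -9.6 3.7 0 0 0.5442 1" --pt "-270 -9.6 3.7 0 0 0.5442 1" --pt "-270 -9.6 3.7 0 0 0.5442 1" --pt "-270 -9.6 3.7 0 0 0.5442 1" --pt "-270 -9.6 3.7 0 0 0.5442 1"

```text
time_s: 1.93
position: [469.5, -2.1, 394.5]
tool_rot: [-0.001, 0.723, 0.691, -0.0]
contact_force: [-0.4, -0.1, -0.1]
gripper_width: 0.1
grasp_force: 0.0
```

Run:
```python
from workcell import monitor,capture
from h import *
o=monitor.get_obs(); print(o["position"],o["qpos"],o["contact_force"],o["moment"])
t=R.from_quat(o["tool_rot"][[1,2,3,0]]).as_matrix(); print(t)
c=capture("scene"); cv2.imwrite("pics/s1.png",cv2.resize(c["img"][100:310,220:500,::-1],None,fx=2.8,fy=2.8))
```

```text
[469.4783  -2.1034 394.4752] [-0.1544 -0.1136  1.9785  0.001   1.2784 -0.109 ] [-0.3719 -0.0668 -0.1054] [ 0.0336 -0.0287  0.0134]
[[ 0.0457  0.999  -0.0015]
 [ 0.999  -0.0457  0.0012]
 [ 0.0011 -0.0015 -1.    ]]
```

View pics/s1.png

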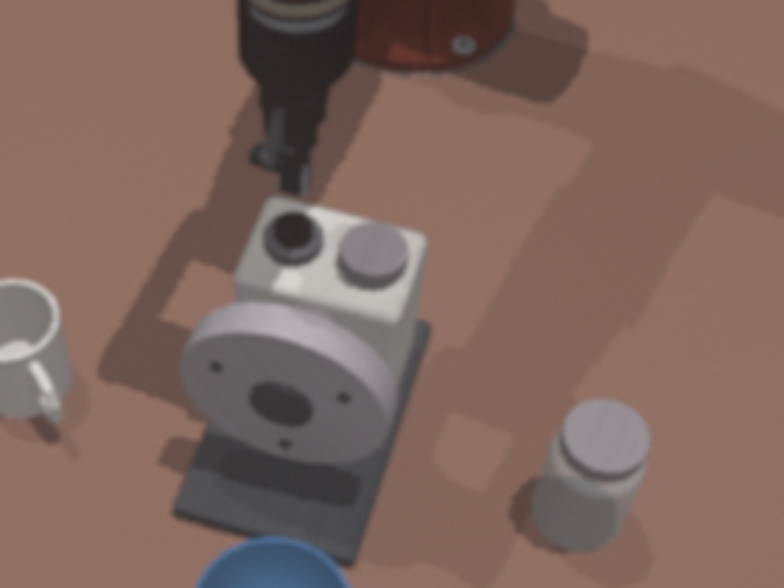

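The closed fingers stand over the button at (292,235). The wheel's screws are at about ±60° from the top and at the bottom, so the top of the rim is clear.

>>> carry_out --pt "0 0 20 0 0 0 1" --pt "0 0 30 0 0 0 1" --pt "0 0 36 0 0 0 1" --pt "0 0 40 0 0 0 1" --pt "0 0 43 0 0 0 1" --pt "0 0 43 0 0 0 1"

```text
time_s: 2.48
position: [469.5, -3.0, 352.0]
tool_rot: [-0.001, 0.723, 0.69, -0.0]
contact_force: [-1.6, 0.6, 2.8]
gripper_width: -0.0
grasp_force: 1.7
```

>>> carry_out --pt "0 0 2 0 0 0 1" --pt "0 0 3.5 0 0 0 1" --pt "0 0 5 0 0 0 1" --pt "0 0 5 0 0 0 1" --pt "0 0 5 0 0 0 1"

```text
time_s: 2.9
position: [470.2, -3.4, 349.3]
tool_rot: [0.0, 0.724, 0.69, 0.0]
contact_force: [-5.3, 2.9, 11.4]
gripper_width: 0.2
grasp_force: 5.8
```

>>> carry_out --pt "0 0 1.5 0 0 0 1" --pt "0 0 3 0 0 0 1" --pt "0 0 3 0 0 0 1" --pt "0 0 3 0 0 0 1"

```text
time_s: 3.23
position: [470.4, -3.4, 349.1]
tool_rot: [-0.0, 0.724, 0.69, 0.0]
contact_force: [-11.6, 4.1, 25.2]
gripper_width: -0.2
grasp_force: 12.3
```

Hard stop reached at about 25 N. I'll release now.

>>> carry_out --pt "0 0 -10 0 0 0 1" --pt "0 0 -30 0 0 0 1" --pt "0 0 -61 0 0 0 0" --pt "0 0 -61 0 0 0 -0.5" --pt "0 0 -61 0 0 0 -0.5" --pt "0 0 -61 0 0 0 -0.5"

```text
time_s: 3.73
position: [469.8, -3.7, 404.8]
tool_rot: [0.0, 0.724, 0.69, 0.0]
contact_force: [0.2, -0.8, -0.2]
gripper_width: 47.9
grasp_force: 0.0
```

Run:
```python
from workcell import monitor,capture
from h import *
o=monitor.get_obs(); print(o["position"],o["contact_force"],o["moment"],o["gripper_width"])
c=capture("scene");W=cloud(c);c0=np.load("scene.npz");W0=cloud(c0)
for w in (W0,W):
    d=np.hypot(w[...,0]-473,w[...,1]+3)<9; z=w[...,2][d]; z=z[(z>150)&(z<195)];print(z.size,np.median(z) if z.size else None)
cur=(np.array([470,-3.2,405]),M*DOWN)  # commanded now
print(row(cur,(pose(0,r=270)[0],M*DOWN)),row(cur,pose(0,225)))
```

```text
[469.7581  -3.7001 404.7712] [ 0.15   -0.8026 -0.2024] [-0.0069 -0.0324 -0.0036] 47.87011053607118
46 180.36514333235823
44 180.47685578698935
[ 30.1794 104.9949   5.       0.       0.       0.    ] [ 30.1794 104.9949  50.       0.       0.       0.    ]
```

>>> carry_out --pt "30 105 0 0 0 0 -0.4" --pt "30 105 0 0 0 0 -0.4" --pt "30 105 0 0 0 0 -0.4" --pt "30 105 0 0 0 0 -0.4" --pt "30 105 25 0 0 0 -0.4" --pt "30 105 50 0 0 0 -0.4" --pt "30 105 50 0 0 0 -0.4" --pt "30 105 50 0 0 0 -0.4"

```text
time_s: 4.45
position: [574.4, 21.5, 351.8]
tool_rot: [-0.003, 0.724, 0.69, -0.002]
contact_force: [0.1, -0.9, 0.4]
gripper_width: 59.9
grasp_force: 0.0
```

Run:
```python
from workcell import monitor,capture
from h import *
o=monitor.get_obs(); print(o["position"],o["contact_force"],o["moment"],o["gripper_width"],o["qpos"])
c=capture("scene"); cv2.imwrite("pics/s2.png",cv2.resize(c["img"][100:310,220:500,::-1],None,fx=2.8,fy=2.8))
```

```text
[574.3899  21.463  351.816 ] [ 0.0865 -0.9134  0.3775] [ 0.0074 -0.0522  0.0369] 59.85046566250511 [-0.0847  0.164   1.7787 -0.0002  1.2061 -0.0373]
```

View pics/s2.png

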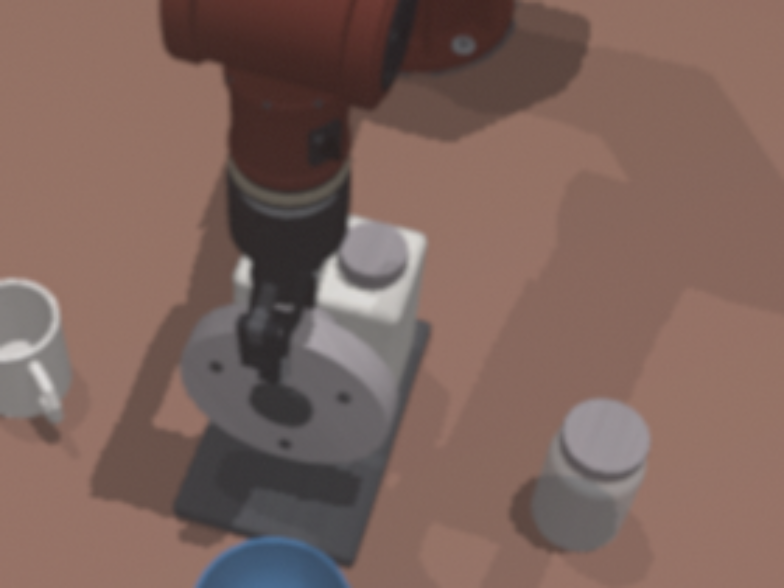

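The fingers straddle the rim at the top of the wheel, with the outer finger near (262,340), clear of the screws. I'll close them.

>>> carry_out --pt "0 0 0 0 0 0 0.3" --pt "0 0 0 0 0 0 1" --pt "0 0 0 0 0 0 1" --pt "0 0 0 0 0 0 1" --pt "0 0 0 0 0 0 1" --pt "0 0 0 0 0 0 1" --pt "0 0 0 0 0 0 1" --pt "0 0 0 0 0 0 1"

```text
time_s: 5.17
position: [576.4, 21.4, 357.2]
tool_rot: [0.001, 0.724, 0.69, 0.001]
contact_force: [-2.3, -0.6, 6.0]
gripper_width: 26.8
grasp_force: 62.3
```

```bash
cat > sense.py <<'E'
from workcell import monitor
from h import *
def tq(o):   # torque about mill x at axle that the tool exerts on the wheel, and parts (mill axes)
    p=o["position"]; F=-M.inv().apply(o["contact_force"]); m=-M.inv().apply(o["moment"])
    q=R.from_quat(o["tool_rot"][[1,2,3,0]]); a=np.degrees((M.inv()*q*DOWN.inv()).as_rotvec())
    g=q.apply([0,0,155.])+p
    rel=M.inv().apply(p-AX)/1000; relg=M.inv().apply(g-AX)/1000
    return dict(t=o["time_s"],ang=a.round(2),rel=(rel*1000).round(1),F=F.round(2),m=m.round(3),T_tcp=(np.cross(rel,F)[0]+m[0]).round(3),T_grip=(np.cross(relg,F)[0]).round(3),T_gripm=(np.cross(relg,F)[0]+m[0]).round(3),gw=round(o["gripper_width"],1),gf=round(o["grasp_force"],1))
if __name__=="__main__":
    o=monitor.get_obs(); print(tq(o)); print(o["qpos"])
E
python3 sense.py
python3 - <<'E'
from h import *
for a0,a1 in((0,6),(0,12),(0,18),(0,24)): print(a0,a1,row(pose(a0,225),pose(a1,225)))
E
```

```text
{'t': 5.1667, 'ang': array([-0.02, -0.11, -0.  ]), 'rel': array([  0.1,  -0.6, 227.2]), 'F': array([ 2.27,  0.73, -6.04]), 'm': array([ 0.037, -0.489,  0.057]), 'T_tcp': np.float64(-0.124), 'T_grip': np.float64(-0.049), 'T_gripm': np.float64(-0.012), 'gw': 26.8, 'gf': 62.3}
[-0.0844  0.1599  1.7727 -0.0003  1.207  -0.0371]
0 6 [-23.5189  -0.       1.2326   0.       0.1047  -0.    ]
0 12 [-46.7801   0.       4.9168   0.       0.2094  -0.    ]
0 18 [-69.5288  -0.      11.0123   0.       0.3142   0.    ]
0 24 [-91.5157  -0.      19.4523   0.       0.4189  -0.    ]
```

>>> carry_out --pt "-9.81 0 0.21 0 0.0436 0 1" --pt "-19.61 0 0.86 0 0.0873 0 1" --pt "-29.37 0 1.93 0 0.1309 0 1" --pt "-39.07 0 3.42 0 0.1745 0 1" --pt "-48.7 0 5.33 0 0.2182 0 1" --pt "-58.23 0 7.67 0 0.2618 0 1"

```text
time_s: 5.67
position: [573.5, -37.4, 349.0]
tool_rot: [-0.09, 0.717, 0.684, 0.096]
contact_force: [-1.8, 0.1, 3.2]
gripper_width: 26.8
grasp_force: 62.0
```

```bash
python3 sense.py
```

```text
{'t': 5.6667, 'ang': array([15.06, -0.13,  0.02]), 'rel': array([  0. , -59.4, 219. ]), 'F': array([ 1.83, -0.05, -3.23]), 'm': array([ 0.257, -0.349,  0.062]), 'T_tcp': np.float64(0.46), 'T_grip': np.float64(0.065), 'T_gripm': np.float64(0.322), 'gw': 26.8, 'gf': 62.0}
[-0.246   0.1727  1.7834  0.2725  1.2479 -0.2944]
```

>>> carry_out --pt "-9.81 0 0.21 0 0.0436 0 1" --pt "-19.61 0 0.86 0 0.0873 0 1" --pt "-29.37 0 1.93 0 0.1309 0 1" --pt "-39.07 0 3.42 0 0.1745 0 1" --pt "-48.7 0 5.33 0 0.2182 0 1" --pt "-58.23 0 7.67 0 0.2618 0 1"

```text
time_s: 6.17
position: [571.0, -91.8, 325.9]
tool_rot: [-0.178, 0.699, 0.667, 0.188]
contact_force: [-1.7, -0.3, 1.7]
gripper_width: 26.8
grasp_force: 61.8
```

```bash
python3 sense.py
```

```text
{'t': 6.1667, 'ang': array([30.03, -0.12,  0.01]), 'rel': array([   0. , -113.9,  195.9]), 'F': array([ 1.65,  0.36, -1.71]), 'm': array([ 0.401, -0.205,  0.001]), 'T_tcp': np.float64(0.526), 'T_grip': np.float64(0.04), 'T_gripm': np.float64(0.441), 'gw': 26.8, 'gf': 61.8}
[-0.3895  0.2409  1.7767  0.5057  1.3446 -0.5139]
```

>>> carry_out --pt "-9.81 0 0.21 0 0.0436 0 1" --pt "-19.61 0 0.86 0 0.0873 0 1" --pt "-29.37 0 1.93 0 0.1309 0 1" --pt "-39.07 0 3.42 0 0.1745 0 1" --pt "-48.7 0 5.33 0 0.2182 0 1" --pt "-58.23 0 7.67 0 0.2618 0 1"

```text
time_s: 6.67
position: [568.8, -138.4, 289.5]
tool_rot: [-0.263, 0.669, 0.638, 0.278]
contact_force: [-0.8, -1.1, -0.1]
gripper_width: 27.1
grasp_force: 61.6
```

```bash
python3 sense.py
```

```text
{'t': 6.6667, 'ang': array([44.99, -0.12, -0.01]), 'rel': array([   0.1, -160.6,  159.5]), 'F': array([0.74, 1.1 , 0.12]), 'm': array([ 0.577, -0.03 ,  0.047]), 'T_tcp': np.float64(0.382), 'T_grip': np.float64(-0.061), 'T_gripm': np.float64(0.516), 'gw': 27.1, 'gf': 61.6}
[-0.5037  0.3551  1.7533  0.6924  1.4748 -0.6858]
```

>>> carry_out --pt "9.81 0 0.21 0 -0.0436 0 1" --pt "19.61 0 0.86 0 -0.0873 0 1" --pt "29.37 0 1.93 0 -0.1309 0 1" --pt "39.07 0 3.42 0 -0.1745 0 1" --pt "48.7 0 5.33 0 -0.2182 0 1" --pt "58.23 0 7.67 0 -0.2618 0 1"

```text
time_s: 7.17
position: [570.9, -92.1, 325.5]
tool_rot: [-0.176, 0.7, 0.667, 0.186]
contact_force: [-0.4, -5.6, -1.2]
gripper_width: 26.8
grasp_force: 62.1
```

```bash
python3 sense.py
```

```text
{'t': 7.1667, 'ang': array([29.59, -0.12, -0.06]), 'rel': array([   0. , -114.3,  195.5]), 'F': array([0.13, 5.6 , 1.15]), 'm': array([ 0.966, -0.123, -0.021]), 'T_tcp': np.float64(-0.26), 'T_grip': np.float64(-0.383), 'T_gripm': np.float64(0.583), 'gw': 26.8, 'gf': 62.1}
[-0.3887  0.2405  1.7772  0.4992  1.3402 -0.5105]
```

>>> carry_out --pt "9.81 0 0.21 0 -0.0436 0 1" --pt "19.61 0 0.86 0 -0.0873 0 1" --pt "29.37 0 1.93 0 -0.1309 0 1" --pt "39.07 0 3.42 0 -0.1745 0 1" --pt "48.7 0 5.33 0 -0.2182 0 1" --pt "58.23 0 7.67 0 -0.2618 0 1"

```text
time_s: 7.67
position: [573.5, -37.8, 348.6]
tool_rot: [-0.087, 0.718, 0.684, 0.093]
contact_force: [-1.6, -6.0, 1.7]
gripper_width: 26.9
grasp_force: 62.3
```

```bash
python3 sense.py
```

```text
{'t': 7.6667, 'ang': array([14.62, -0.12, -0.03]), 'rel': array([  0. , -59.9, 218.6]), 'F': array([ 1.36,  6.08, -1.75]), 'm': array([ 0.802, -0.369,  0.018]), 'T_tcp': np.float64(-0.424), 'T_grip': np.float64(-0.382), 'T_gripm': np.float64(0.42), 'gw': 26.9, 'gf': 62.3}
[-0.2451  0.1727  1.7837  0.2648  1.2452 -0.2902]
```

>>> carry_out --pt "9.81 0 0.21 0 -0.0436 0 1" --pt "19.61 0 0.86 0 -0.0873 0 1" --pt "29.37 0 1.93 0 -0.1309 0 1" --pt "39.07 0 3.42 0 -0.1745 0 1" --pt "48.7 0 5.33 0 -0.2182 0 1" --pt "58.23 0 7.67 0 -0.2618 0 1"

```text
time_s: 8.17
position: [576.3, 20.7, 357.0]
tool_rot: [0.003, 0.724, 0.69, -0.001]
contact_force: [-3.3, -3.6, 4.8]
gripper_width: 27.2
grasp_force: 62.5
```

```bash
python3 sense.py
```

```text
{'t': 8.1667, 'ang': array([-0.34, -0.11, -0.03]), 'rel': array([  0.1,  -1.3, 227. ]), 'F': array([ 3.16,  3.74, -4.77]), 'm': array([ 0.663, -0.521,  0.156]), 'T_tcp': np.float64(-0.18), 'T_grip': np.float64(-0.259), 'T_gripm': np.float64(0.404), 'gw': 27.2, 'gf': 62.5}
[-0.0845  0.1601  1.7728 -0.0062  1.2065 -0.0347]
```

>>> carry_out --pt "9.81 0 0.21 0 -0.0436 0 1" --pt "19.61 0 0.86 0 -0.0873 0 1" --pt "29.37 0 1.93 0 -0.1309 0 1" --pt "39.07 0 3.42 0 -0.1745 0 1" --pt "48.7 0 5.33 0 -0.2182 0 1" --pt "58.23 0 7.67 0 -0.2618 0 1"

```text
time_s: 8.67
position: [579.1, 79.3, 349.9]
tool_rot: [0.093, 0.717, 0.684, -0.096]
contact_force: [-3.0, -2.3, 7.7]
gripper_width: 27.0
grasp_force: 62.7
```

```bash
python3 sense.py
```

```text
{'t': 8.6667, 'ang': array([-15.3 ,  -0.11,  -0.06]), 'rel': array([  0.1,  57.4, 219.9]), 'F': array([ 2.9 ,  2.48, -7.65]), 'm': array([ 0.632, -0.586,  0.173]), 'T_tcp': np.float64(-0.351), 'T_grip': np.float64(-0.3), 'T_gripm': np.float64(0.332), 'gw': 27.0, 'gf': 62.7}
[ 0.0751  0.2036  1.7456 -0.2811  1.2365  0.2219]
```

>>> carry_out --pt "9.81 0 0.21 0 -0.0436 0 1" --pt "19.61 0 0.86 0 -0.0873 0 1" --pt "29.37 0 1.93 0 -0.1309 0 1" --pt "39.07 0 3.42 0 -0.1745 0 1" --pt "48.7 0 5.33 0 -0.2182 0 1" --pt "58.23 0 7.67 0 -0.2618 0 1"

```text
time_s: 9.17
position: [581.8, 134.1, 327.9]
tool_rot: [0.181, 0.699, 0.666, -0.188]
contact_force: [-3.1, -0.2, 8.3]
gripper_width: 27.1
grasp_force: 62.9
```

```bash
python3 sense.py
```

```text
{'t': 9.1667, 'ang': array([-30.27,  -0.11,  -0.1 ]), 'rel': array([  0.2, 112.2, 197.9]), 'F': array([ 3.12,  0.35, -8.27]), 'm': array([ 0.548, -0.645,  0.301]), 'T_tcp': np.float64(-0.451), 'T_grip': np.float64(-0.305), 'T_gripm': np.float64(0.243), 'gw': 27.1, 'gf': 62.9}
[ 0.2163  0.2959  1.7043 -0.5258  1.3269  0.4432]
```

```bash
cat > s.py <<'E'
import sys,json
from sense import *
d=tq(monitor.get_obs()); print(d["ang"][0],d["T_tcp"],d["F"],d["gf"])
open("log.txt","a").write(f'{sys.argv[1]} {d["ang"][0]} {d["T_tcp"]}\n')
E
cat > log.txt <<'E'
1 15.06 .46
1 30.03 .526
1 44.99 .382
-1 29.59 -.26
-1 14.62 -.424
-1 -.34 -.18
-1 -15.3 -.351
-1 -30.27 -.451
E
```

```text
(no output)
```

>>> carry_out --pt "9.81 0 0.21 0 -0.0436 0 1" --pt "19.61 0 0.86 0 -0.0873 0 1" --pt "29.37 0 1.93 0 -0.1309 0 1"

```text
time_s: 9.42
position: [583.0, 159.0, 311.7]
tool_rot: [0.224, 0.685, 0.652, -0.233]
contact_force: [-3.8, 1.9, 9.0]
gripper_width: 26.9
grasp_force: 63.0
```

```bash
python3 s.py -1
```

```text
-37.76 -0.447 [ 3.93 -1.68 -9.04] 63.0
```

>>> carry_out --pt "9.81 0 0.21 0 -0.0436 0 1" --pt "19.61 0 0.86 0 -0.0873 0 1" --pt "29.37 0 1.93 0 -0.1309 0 1"

```text
time_s: 9.67
position: [584.1, 181.5, 292.4]
tool_rot: [0.266, 0.669, 0.636, -0.278]
contact_force: [-3.7, 2.8, 9.9]
gripper_width: 27.1
grasp_force: 63.1
```

```bash
python3 s.py -1
```

```text
-45.24 -0.577 [ 3.79 -2.58 -9.89] 63.1
```

>>> carry_out --pt "-9.81 0 0.21 0 0.0436 0 1" --pt "-19.61 0 0.86 0 0.0873 0 1" --pt "-29.37 0 1.93 0 0.1309 0 1"

```text
time_s: 9.92
position: [582.8, 160.1, 310.5]
tool_rot: [0.221, 0.685, 0.654, -0.23]
contact_force: [-2.7, 5.4, 4.1]
gripper_width: 27.1
grasp_force: 63.7
```

```bash
python3 s.py 1
```

```text
-37.28 0.136 [ 3.   -5.23 -4.11] 63.7
```

>>> carry_out --pt "-9.81 0 0.21 0 0.0436 0 1" --pt "-19.61 0 0.86 0 0.0873 0 1" --pt "-29.37 0 1.93 0 0.1309 0 1"

```text
time_s: 10.17
position: [581.6, 135.1, 327.0]
tool_rot: [0.178, 0.699, 0.667, -0.185]
contact_force: [-2.0, 5.0, 4.2]
gripper_width: 27.0
grasp_force: 63.5
```

```bash
python3 s.py 1
```

```text
-29.71 0.155 [ 2.2  -4.86 -4.15] 63.5
```

>>> carry_out --pt "-9.81 0 0.21 0 0.0436 0 1" --pt "-19.61 0 0.86 0 0.0873 0 1" --pt "-29.37 0 1.93 0 0.1309 0 1"

```text
time_s: 10.42
position: [580.4, 108.4, 340.0]
tool_rot: [0.134, 0.71, 0.677, -0.139]
contact_force: [-1.3, 3.7, 4.3]
gripper_width: 26.6
grasp_force: 63.4
```

```bash
python3 s.py 1
```

```text
-22.22 -0.028 [ 1.47 -3.6  -4.32] 63.4
```

>>> carry_out --pt "-9.81 0 0.21 0 0.0436 0 1" --pt "-19.61 0 0.86 0 0.0873 0 1" --pt "-29.37 0 1.93 0 0.1309 0 1"

```text
time_s: 10.67
position: [579.0, 80.4, 349.3]
tool_rot: [0.089, 0.717, 0.685, -0.092]
contact_force: [-2.3, 3.3, 4.1]
gripper_width: 26.9
grasp_force: 63.3
```

```bash
python3 s.py 1
```

```text
-14.74 0.011 [ 2.4  -3.17 -4.06] 63.3
```

>>> carry_out --pt "-9.81 0 0.21 0 0.0436 0 1" --pt "-19.61 0 0.86 0 0.0873 0 1" --pt "-29.37 0 1.93 0 0.1309 0 1"

```text
time_s: 10.92
position: [577.7, 51.3, 354.9]
tool_rot: [0.045, 0.722, 0.689, -0.045]
contact_force: [-3.4, 2.7, 3.8]
gripper_width: 27.0
grasp_force: 63.2
```

```bash
python3 s.py 1
```

```text
-7.25 0.061 [ 3.56 -2.54 -3.8 ] 63.2
```

>>> carry_out --pt "-9.81 0 0.21 0 0.0436 0 1" --pt "-19.61 0 0.86 0 0.0873 0 1" --pt "-29.37 0 1.93 0 0.1309 0 1"

```text
time_s: 11.17
position: [576.3, 21.8, 356.7]
tool_rot: [-0.0, 0.723, 0.69, 0.002]
contact_force: [-1.5, 2.4, 2.7]
gripper_width: 26.8
grasp_force: 63.1
```

```bash
python3 s.py 1
```

```text
0.23 0.172 [ 1.63 -2.34 -2.75] 63.1
```

>>> carry_out --pt "-9.81 0 0.21 0 0.0436 0 1" --pt "-19.61 0 0.86 0 0.0873 0 1" --pt "-29.37 0 1.93 0 0.1309 0 1"

```text
time_s: 11.42
position: [574.9, -7.7, 354.6]
tool_rot: [-0.046, 0.722, 0.689, 0.05]
contact_force: [-0.8, 3.3, 1.8]
gripper_width: 27.3
grasp_force: 63.0
```

```bash
python3 s.py 1
```

```text
7.72 0.419 [ 0.97 -3.21 -1.77] 63.0
```

>>> carry_out --pt "-9.81 0 0.21 0 0.0436 0 1" --pt "-19.61 0 0.86 0 0.0873 0 1" --pt "-29.37 0 1.93 0 0.1309 0 1"

```text
time_s: 11.67
position: [573.6, -36.6, 348.6]
tool_rot: [-0.09, 0.717, 0.684, 0.096]
contact_force: [-0.0, 2.1, 1.1]
gripper_width: 27.5
grasp_force: 62.9
```

```bash
python3 s.py 1
```

```text
15.2 0.313 [ 0.13 -2.08 -1.06] 62.9
```

>>> carry_out --pt "-9.81 0 0.21 0 0.0436 0 1" --pt "-19.61 0 0.86 0 0.0873 0 1" --pt "-29.37 0 1.93 0 0.1309 0 1"

```text
time_s: 11.92
position: [572.3, -64.6, 339.0]
tool_rot: [-0.135, 0.709, 0.677, 0.143]
contact_force: [-0.7, 4.0, 1.4]
gripper_width: 26.9
grasp_force: 62.8
```

```bash
python3 s.py 1
```

```text
22.69 0.788 [ 0.86 -3.96 -1.39] 62.8
```

>>> carry_out --pt "-9.81 0 0.21 0 0.0436 0 1" --pt "-19.61 0 0.86 0 0.0873 0 1" --pt "-29.37 0 1.93 0 0.1309 0 1"

```text
time_s: 12.17
position: [571.0, -91.0, 325.7]
tool_rot: [-0.179, 0.698, 0.667, 0.189]
contact_force: [-1.3, 2.0, 0.9]
gripper_width: 26.9
grasp_force: 62.7
```

```bash
python3 s.py 1
```

```text
30.17 0.366 [ 1.37 -1.91 -0.9 ] 62.7
```

>>> carry_out --pt "-9.81 0 0.21 0 0.0436 0 1" --pt "-19.61 0 0.86 0 0.0873 0 1" --pt "-29.37 0 1.93 0 0.1309 0 1"

```text
time_s: 12.42
position: [569.9, -115.5, 309.2]
tool_rot: [-0.222, 0.685, 0.654, 0.234]
contact_force: [-0.6, 2.3, 0.3]
gripper_width: 27.1
grasp_force: 62.6
```

```bash
python3 s.py 1
```

```text
37.66 0.38 [ 0.69 -2.27 -0.33] 62.6
```

>>> carry_out --pt "-9.81 0 0.21 0 0.0436 0 1" --pt "-19.61 0 0.86 0 0.0873 0 1" --pt "-29.37 0 1.93 0 0.1309 0 1"

```text
time_s: 12.67
position: [568.9, -137.6, 289.5]
tool_rot: [-0.264, 0.668, 0.638, 0.278]
contact_force: [0.2, 2.5, -0.7]
gripper_width: 26.9
grasp_force: 62.6
```

```bash
python3 s.py 1
cat > fit.py <<'E'
import numpy as np,sys
d=np.loadtxt(sys.argv[1] if len(sys.argv)>1 else "log.txt"); s,a,T=d.T; a=np.radians(a)
# T = D*s + A*sin(h+a): h = weight's angle from straight down (about mill x) when tool angle is 0
for D in (None,.28):
    X=np.c_[np.cos(a),np.sin(a)]; y=T
    if D is None: X=np.c_[X,s]
    else: y=T-D*s
    c,res,*_=np.linalg.lstsq(X,y,rcond=None); e=y-X@c
    C=np.linalg.inv(X.T@X)*e.var(); print("amp",np.hypot(*c[:2]).round(3),"h deg",np.degrees(np.arctan2(c[0],c[1])).round(1),c.round(3),"sd",np.sqrt(np.diag(C)).round(3),"rms",e.std().round(3))
h=np.radians(np.arange(-180,180,5)); r=[np.sqrt(np.mean((T-.28*s-.196*np.sin(x+a))**2)) for x in h]
i=np.argsort(r)[:6]; print([(round(np.degrees(h[k])),round(r[k],3)) for k in i])
E
python3 fit.py
```

```text
45.15 0.287 [-0.05 -2.54  0.75] 62.6
amp 0.295 h deg -7.7 [-0.039  0.292  0.289] sd [0.036 0.071 0.034] rms 0.14
amp 0.301 h deg -6.9 [-0.036  0.299] sd [0.034 0.066] rms 0.14
[(-10, np.float64(0.148)), (-5, np.float64(0.148)), (-15, np.float64(0.15)), (0, np.float64(0.15)), (-20, np.float64(0.153)), (5, np.float64(0.154))]
```

The tilt-shaped term could be a sensor bias. I'll regrip at another wheel angle and measure the free-air bias on the way back.

Create s.py:
```python
import sys,json
from sense import *
o=monitor.get_obs(); d=tq(o); print(d["ang"][0],d["T_tcp"],d["F"],d["m"],d["gw"])
open("raw.txt","a").write(json.dumps([sys.argv[1],float(d["ang"][0]),float(d["T_tcp"]),d["rel"].tolist(),d["F"].tolist(),d["m"].tolist()])+"\n")
```

```text
(no output)
```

>>> carry_out --pt "0 0 0 0 0 0 0" --pt "0 0 0 0 0 0 -0.4" --pt "0 0 0 0 0 0 -0.4" --pt "0 0 0 0 0 0 -0.4" --pt "0 0 0 0 0 0 -0.4" --pt "0 0 0 0 0 0 -0.4"

```text
time_s: 13.17
position: [568.8, -137.1, 289.7]
tool_rot: [-0.264, 0.668, 0.638, 0.277]
contact_force: [-0.2, -0.1, 0.4]
gripper_width: 59.8
grasp_force: 0.0
```

```bash
python3 s.py air
```

```text
44.95 0.413 [ 0.15  0.08 -0.41] [0.36  0.036 0.004] 59.8
```

>>> carry_out --pt "19.61 0 0.86 0 -0.0873 0 -0.4" --pt "39.07 0 3.42 0 -0.1745 0 -0.4" --pt "58.23 0 7.67 0 -0.2618 0 -0.4" --pt "58.23 0 7.67 0 -0.2618 0 -0.4" --pt "58.23 0 7.67 0 -0.2618 0 -0.4"

```text
time_s: 13.58
position: [571.1, -90.0, 326.1]
tool_rot: [-0.178, 0.698, 0.668, 0.188]
contact_force: [-0.3, 0.5, 0.3]
gripper_width: 60.1
grasp_force: 0.0
```

```bash
python3 s.py air
```

```text
30.01 0.356 [ 0.32 -0.45 -0.35] [ 0.23  -0.002 -0.061] 60.1
```

>>> carry_out --pt "19.61 0 0.86 0 -0.0873 0 -0.4" --pt "39.07 0 3.42 0 -0.1745 0 -0.4" --pt "58.23 0 7.67 0 -0.2618 0 -0.4" --pt "58.23 0 7.67 0 -0.2618 0 -0.4" --pt "58.23 0 7.67 0 -0.2618 0 -0.4"

```text
time_s: 14.0
position: [573.2, -36.6, 346.6]
tool_rot: [-0.091, 0.717, 0.685, 0.095]
contact_force: [0.1, 0.1, 0.3]
gripper_width: 59.2
grasp_force: 0.0
```

```bash
python3 s.py air
```

```text
15.1 0.168 [-0.09 -0.08 -0.28] [ 0.135 -0.024 -0.013] 59.2
```

>>> carry_out --pt "19.61 0 0.86 0 -0.0873 0 -0.4" --pt "39.07 0 3.42 0 -0.1745 0 -0.4" --pt "58.23 0 7.67 0 -0.2618 0 -0.4" --pt "58.23 0 7.67 0 -0.2618 0 -0.4" --pt "58.23 0 7.67 0 -0.2618 0 -0.4"

```text
time_s: 14.42
position: [575.8, 21.0, 353.5]
tool_rot: [-0.002, 0.723, 0.691, -0.0]
contact_force: [-0.0, -0.5, -0.0]
gripper_width: 59.8
grasp_force: 0.0
```

```bash
python3 s.py air
```

```text
0.11 -0.064 [0.03 0.49 0.05] [ 0.046 -0.01  -0.043] 59.8
```

>>> carry_out --pt "19.61 0 0.86 0 -0.0873 0 -0.4" --pt "39.07 0 3.42 0 -0.1745 0 -0.4" --pt "58.23 0 7.67 0 -0.2618 0 -0.4" --pt "58.23 0 7.67 0 -0.2618 0 -0.4" --pt "58.23 0 7.67 0 -0.2618 0 -0.4"

```text
time_s: 14.83
position: [578.6, 78.7, 345.7]
tool_rot: [0.088, 0.717, 0.685, -0.095]
contact_force: [0.0, -0.2, -0.2]
gripper_width: 59.3
grasp_force: 0.0
```

```bash
python3 s.py air
```

```text
-14.9 -0.172 [-0.05  0.15  0.17] [-0.149 -0.032 -0.039] 59.3
```

>>> carry_out --pt "19.61 0 0.86 0 -0.0873 0 -0.4" --pt "39.07 0 3.42 0 -0.1745 0 -0.4" --pt "58.23 0 7.67 0 -0.2618 0 -0.4" --pt "58.23 0 7.67 0 -0.2618 0 -0.4" --pt "58.23 0 7.67 0 -0.2618 0 -0.4"

```text
time_s: 15.25
position: [581.3, 132.6, 323.5]
tool_rot: [0.177, 0.699, 0.667, -0.188]
contact_force: [0.0, 0.3, 0.1]
gripper_width: 59.7
grasp_force: 0.0
```

```bash
python3 s.py air
```

```text
-29.91 -0.181 [-0.02 -0.34 -0.14] [-0.232  0.051  0.   ] 59.7
```

>>> carry_out --pt "19.61 0 0.86 0 -0.0873 0 -0.4" --pt "39.07 0 3.42 0 -0.1745 0 -0.4" --pt "58.23 0 7.67 0 -0.2618 0 -0.4" --pt "58.23 0 7.67 0 -0.2618 0 -0.4" --pt "58.23 0 7.67 0 -0.2618 0 -0.4"

```text
time_s: 15.67
position: [583.6, 179.0, 288.2]
tool_rot: [0.262, 0.669, 0.638, -0.277]
contact_force: [-0.4, -0.1, 0.2]
gripper_width: 59.9
grasp_force: 0.0
```

```bash
python3 s.py air
python3 - <<'E'
from workcell import capture
from h import *
c=capture("scene"); cv2.imwrite("pics/s3.png",cv2.resize(c["img"][100:310,220:500,::-1],None,fx=2.8,fy=2.8))
E
```

```text
-44.89 -0.409 [ 0.43  0.1  -0.2 ] [-0.362 -0.03   0.005] 59.9
```

View pics/s3.png

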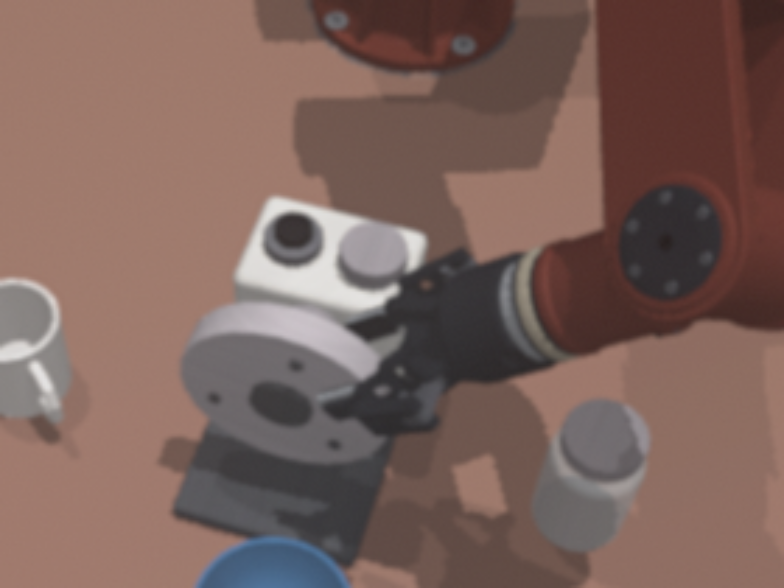

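Free air shows a tilt bias in the moment of about 0.51·sin(tilt), which I'll subtract. With that the weight starts near the top (h ≈ -170°). In the picture the outer finger, at (345,400), sits between the screws at (297,366) and (335,443).

>>> carry_out --pt "0 0 0 0 0 0 0.3" --pt "0 0 0 0 0 0 1" --pt "0 0 0 0 0 0 1" --pt "0 0 0 0 0 0 1" --pt "0 0 0 0 0 0 1" --pt "0 0 0 0 0 0 1" --pt "0 0 0 0 0 0 1"

```text
time_s: 16.3
position: [584.0, 179.9, 290.2]
tool_rot: [0.265, 0.669, 0.637, -0.277]
contact_force: [1.4, -2.1, 3.9]
gripper_width: 27.1
grasp_force: 61.3
```

>>> carry_out --pt "-9.81 0 0.21 0 0.0436 0 1" --pt "-19.61 0 0.86 0 0.0873 0 1" --pt "-29.37 0 1.93 0 0.1309 0 1"

```text
time_s: 16.55
position: [582.8, 158.1, 309.0]
tool_rot: [0.222, 0.685, 0.654, -0.232]
contact_force: [1.9, -2.8, 1.4]
gripper_width: 27.2
grasp_force: 61.3
```

```bash
python3 s.py g2+
```

```text
-37.46 -0.219 [-2.01  2.71 -1.4 ] [0.457 0.145 0.052] 27.2
```

>>> carry_out --pt "-9.81 0 0.21 0 0.0436 0 1" --pt "-19.61 0 0.86 0 0.0873 0 1" --pt "-29.37 0 1.93 0 0.1309 0 1"

```text
time_s: 16.8
position: [581.6, 133.4, 325.2]
tool_rot: [0.179, 0.699, 0.667, -0.186]
contact_force: [0.4, -2.6, 0.8]
gripper_width: 27.0
grasp_force: 61.2
```

```bash
python3 s.py g2+
```

```text
-29.92 -0.153 [-0.55  2.56 -0.83] [0.439 0.151 0.035] 27.0
```

>>> carry_out --pt "-9.81 0 0.21 0 0.0436 0 1" --pt "-19.61 0 0.86 0 0.0873 0 1" --pt "-29.37 0 1.93 0 0.1309 0 1"

```text
time_s: 17.05
position: [580.4, 107.0, 338.0]
tool_rot: [0.135, 0.71, 0.677, -0.14]
contact_force: [0.9, -2.2, -0.3]
gripper_width: 27.2
grasp_force: 61.1
```

```bash
python3 s.py g2+
```

```text
-22.41 -0.043 [-1.04  2.17  0.32] [0.382 0.16  0.07 ] 27.2
```

>>> carry_out --pt "-9.81 0 0.21 0 0.0436 0 1" --pt "-19.61 0 0.86 0 0.0873 0 1" --pt "-29.37 0 1.93 0 0.1309 0 1"

```text
time_s: 17.3
position: [579.1, 79.1, 347.2]
tool_rot: [0.09, 0.717, 0.684, -0.093]
contact_force: [1.7, -2.4, -1.6]
gripper_width: 26.9
grasp_force: 61.0
```

```bash
python3 s.py g2+
```

```text
-14.9 -0.024 [-1.84  2.29  1.61] [0.381 0.16  0.11 ] 26.9
```

>>> carry_out --pt "-9.81 0 0.21 0 0.0436 0 1" --pt "-19.61 0 0.86 0 0.0873 0 1" --pt "-29.37 0 1.93 0 0.1309 0 1"

```text
time_s: 17.55
position: [577.7, 50.3, 352.6]
tool_rot: [0.045, 0.722, 0.689, -0.046]
contact_force: [2.4, -3.0, -2.1]
gripper_width: 27.2
grasp_force: 61.0
```

```bash
python3 s.py g2+
```

```text
-7.39 -0.192 [-2.58  2.84  2.13] [0.38  0.209 0.076] 27.2
```

>>> carry_out --pt "-9.81 0 0.21 0 0.0436 0 1" --pt "-19.61 0 0.86 0 0.0873 0 1" --pt "-29.37 0 1.93 0 0.1309 0 1"

```text
time_s: 17.8
position: [576.3, 21.0, 354.2]
tool_rot: [-0.0, 0.724, 0.69, 0.001]
contact_force: [2.2, -2.7, -2.8]
gripper_width: 27.2
grasp_force: 60.9
```

```bash
python3 s.py g2+
```

```text
0.12 -0.199 [-2.36  2.63  2.82] [0.394 0.197 0.147] 27.2
```

>>> carry_out --pt "-9.81 0 0.21 0 0.0436 0 1" --pt "-19.61 0 0.86 0 0.0873 0 1" --pt "-29.37 0 1.93 0 0.1309 0 1"

```text
time_s: 18.05
position: [574.9, -8.2, 352.0]
tool_rot: [-0.045, 0.722, 0.689, 0.049]
contact_force: [3.2, -1.1, -2.8]
gripper_width: 27.1
grasp_force: 60.8
```

```bash
python3 s.py g2+
```

```text
7.62 0.127 [-3.3   0.99  2.78] [0.43  0.186 0.127] 27.1
```

>>> carry_out --pt "-9.81 0 0.21 0 0.0436 0 1" --pt "-19.61 0 0.86 0 0.0873 0 1" --pt "-29.37 0 1.93 0 0.1309 0 1"

```text
time_s: 18.3
position: [573.5, -36.9, 346.0]
tool_rot: [-0.09, 0.718, 0.684, 0.096]
contact_force: [2.7, -0.1, -4.2]
gripper_width: 27.1
grasp_force: 60.7
```

```bash
python3 s.py g2+
```

```text
15.13 0.189 [-2.68  0.01  4.21] [0.439 0.267 0.132] 27.1
```

>>> carry_out --pt "-9.81 0 0.21 0 0.0436 0 1" --pt "-19.61 0 0.86 0 0.0873 0 1" --pt "-29.37 0 1.93 0 0.1309 0 1"

```text
time_s: 18.55
position: [572.2, -64.6, 336.3]
tool_rot: [-0.135, 0.71, 0.676, 0.143]
contact_force: [2.6, 1.4, -4.4]
gripper_width: 27.2
grasp_force: 60.6
```

```bash
python3 s.py g2+
```

```text
22.63 0.391 [-2.54 -1.55  4.38] [0.45  0.318 0.201] 27.2
```

>>> carry_out --pt "-9.81 0 0.21 0 0.0436 0 1" --pt "-19.61 0 0.86 0 0.0873 0 1" --pt "-29.37 0 1.93 0 0.1309 0 1"

```text
time_s: 18.8
position: [571.0, -90.8, 323.1]
tool_rot: [-0.179, 0.699, 0.666, 0.189]
contact_force: [3.7, 3.1, -5.4]
gripper_width: 27.4
grasp_force: 60.5
```

```bash
python3 s.py g2+
```

```text
30.14 0.516 [-3.52 -3.28  5.43] [0.496 0.332 0.244] 27.4
```

>>> carry_out --pt "-9.81 0 0.21 0 0.0436 0 1" --pt "-19.61 0 0.86 0 0.0873 0 1" --pt "-29.37 0 1.93 0 0.1309 0 1"

```text
time_s: 19.05
position: [569.8, -115.0, 306.6]
tool_rot: [-0.222, 0.685, 0.653, 0.234]
contact_force: [2.3, 3.3, -5.7]
gripper_width: 27.1
grasp_force: 60.4
```

```bash
python3 s.py g2+
```

```text
37.64 0.457 [-2.14 -3.41  5.68] [0.634 0.365 0.233] 27.1
```

>>> carry_out --pt "-9.81 0 0.21 0 0.0436 0 1" --pt "-19.61 0 0.86 0 0.0873 0 1" --pt "-29.37 0 1.93 0 0.1309 0 1"

```text
time_s: 19.3
position: [568.8, -136.8, 287.0]
tool_rot: [-0.264, 0.669, 0.637, 0.278]
contact_force: [3.4, 5.2, -5.5]
gripper_width: 26.8
grasp_force: 60.3
```

```bash
python3 s.py g2+
cat > fit.py <<'E'
import numpy as np,json
off={"g2":90,"g3":150}   # wheel turn since start = tool angle + off
air=[];D=[]
for s,a,T in np.loadtxt("log.txt"): D.append((s,a,0,T))
for l in open("raw.txt"):
    t,a,T,rel,F,m=json.loads(l)
    if t=="air": air.append((a,m[0]))
    else: D.append((1 if t[-1]=="+" else -1,a,off[t[:2]],T))
air=np.array(air); sa=np.sin(np.radians(air[:,0])); ca=np.cos(np.radians(air[:,0])); b=np.linalg.lstsq(np.c_[sa,ca],air[:,1],rcond=None)[0]; print("air",b)
D=np.array(D); s,a,o,T=D.T; ar=np.radians(a); w=np.radians(a+o); y=T-b[0]*np.sin(ar)-b[1]*np.cos(ar)
for o1 in sorted(set(o))+[None]:
    k=(o==o1) if o1 is not None else s!=0
    for name,X,yy in(("D fixed",np.c_[np.cos(w),np.sin(w)],y-.28*s),("D free",np.c_[np.cos(w),np.sin(w),s],y)):
        c=np.linalg.lstsq(X[k],yy[k],rcond=None)[0]; e=yy[k]-X[k]@c; C=np.linalg.pinv(X[k].T@X[k])*e.var()
        A=np.hypot(*c[:2]); g=np.array([c[1],-c[0]])/A**2
        print(o1,name,"amp",A.round(3),"h",np.degrees(np.arctan2(c[0],c[1])).round(1),"+-",np.degrees(np.sqrt(g@C[:2,:2]@g)).round(1),"D",c[2:].round(3),"rms",e.std().round(3))
E
python3 fit.py
```

```text
45.14 0.58 [-3.12 -5.33  5.55] [0.624 0.297 0.255] 26.8
air [0.49943904 0.00480901]
0.0 D fixed amp 0.205 h -168.5 +- 10.2 D [] rms 0.14
0.0 D free amp 0.212 h -168.0 +- 10.1 D [0.289] rms 0.14
90.0 D fixed amp 0.253 h -155.5 +- 15.3 D [] rms 0.11
90.0 D free amp 0.795 h -175.2 +- 5.9 D [0.792] rms 0.098
None D fixed amp 0.223 h -167.8 +- 7.7 D [] rms 0.131
None D free amp 0.237 h -167.5 +- 7.3 D [0.293] rms 0.131
```

Consistent: the weight is about 168° of turn from the bottom, and 135° is done. I'll regrip and refine around the bottom.

>>> carry_out --pt "0 0 0 0 0 0 0" --pt "0 0 0 0 0 0 -0.4" --pt "0 0 0 0 0 0 -0.4" --pt "0 0 0 0 0 0 -0.4" --pt "0 0 0 0 0 0 -0.4" --pt "0 0 0 0 0 0 -0.4"

```text
time_s: 19.8
position: [568.8, -137.2, 289.7]
tool_rot: [-0.263, 0.668, 0.638, 0.277]
contact_force: [-0.8, -0.4, 0.0]
gripper_width: 60.3
grasp_force: 0.0
```

>>> carry_out --pt "19.61 0 0.86 0 -0.0873 0 -0.4" --pt "39.07 0 3.42 0 -0.1745 0 -0.4" --pt "58.23 0 7.67 0 -0.2618 0 -0.4" --pt "58.23 0 7.67 0 -0.2618 0 -0.4"

```text
time_s: 20.13
position: [571.7, -88.4, 328.6]
tool_rot: [-0.176, 0.697, 0.669, 0.188]
contact_force: [0.5, 0.1, 0.4]
gripper_width: 59.2
grasp_force: 0.0
```

```bash
python3 s.py air
```

```text
29.87 0.316 [-0.48 -0.17 -0.45] [ 0.233  0.001 -0.011] 59.2
```

>>> carry_out --pt "19.61 0 0.86 0 -0.0873 0 -0.4" --pt "39.07 0 3.42 0 -0.1745 0 -0.4" --pt "58.23 0 7.67 0 -0.2618 0 -0.4" --pt "58.23 0 7.67 0 -0.2618 0 -0.4"

```text
time_s: 20.47
position: [573.6, -34.3, 348.8]
tool_rot: [-0.089, 0.716, 0.686, 0.095]
contact_force: [0.1, -1.1, 0.4]
gripper_width: 59.5
grasp_force: 0.0
```

```bash
python3 s.py air
```

```text
15.0 -0.067 [-0.17  1.09 -0.39] [ 0.15   0.041 -0.025] 59.5
```

>>> carry_out --pt "19.61 0 0.86 0 -0.0873 0 -0.4" --pt "39.07 0 3.42 0 -0.1745 0 -0.4" --pt "58.23 0 7.67 0 -0.2618 0 -0.4" --pt "58.23 0 7.67 0 -0.2618 0 -0.4"

```text
time_s: 20.8
position: [575.9, 23.6, 354.4]
tool_rot: [-0.001, 0.722, 0.692, -0.0]
contact_force: [-0.6, -1.0, 0.2]
gripper_width: 59.7
grasp_force: 0.0
```

```bash
python3 s.py air
```

```text
0.06 -0.239 [ 0.54  1.07 -0.15] [ 0.003 -0.01   0.024] 59.7
```

>>> carry_out --pt "19.61 0 0.86 0 -0.0873 0 -0.4" --pt "39.07 0 3.42 0 -0.1745 0 -0.4" --pt "58.23 0 7.67 0 -0.2618 0 -0.4" --pt "58.23 0 7.67 0 -0.2618 0 -0.4"

```text
time_s: 21.13
position: [578.3, 81.1, 345.0]
tool_rot: [0.088, 0.716, 0.686, -0.096]
contact_force: [-1.0, 0.1, -1.1]
gripper_width: 59.6
grasp_force: 0.0
```

```bash
python3 s.py air
python3 - <<'E'
from workcell import capture
from h import *
c=capture("scene"); cv2.imwrite("pics/s4.png",cv2.resize(c["img"][100:310,220:500,::-1],None,fx=2.8,fy=2.8))
E
```

```text
-14.93 -0.091 [ 0.98 -0.05  1.05] [-0.164  0.02  -0.048] 59.6
```

View pics/s4.png

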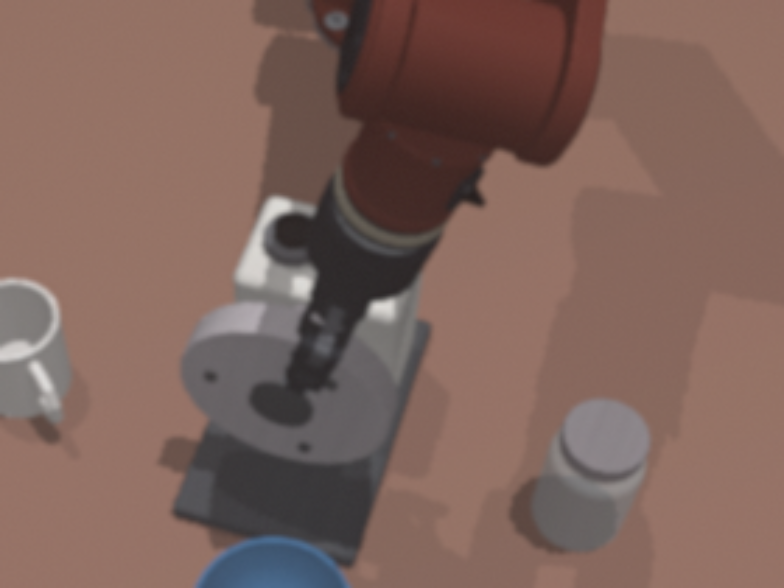

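The screws at (210,377), (304,447) and (332,385) match 135° of wheel turn, so nothing slipped. The fingers are clear of them, so I'll grip and sweep across the bottom.

>>> carry_out --pt "0 0 0 0 0 0 0.3" --pt "0 0 0 0 0 0 1" --pt "0 0 0 0 0 0 1" --pt "0 0 0 0 0 0 1" --pt "0 0 0 0 0 0 1" --pt "0 0 0 0 0 0 1" --pt "0 0 0 0 0 0 1"

```text
time_s: 21.77
position: [579.1, 78.4, 347.3]
tool_rot: [0.091, 0.718, 0.684, -0.095]
contact_force: [3.5, -4.3, -2.7]
gripper_width: 27.2
grasp_force: 61.5
```

>>> carry_out --pt "-9.81 0 0.21 0 0.0436 0 1" --pt "-19.61 0 0.86 0 0.0873 0 1" --pt "-29.37 0 1.93 0 0.1309 0 1"

```text
time_s: 22.02
position: [577.7, 49.8, 352.6]
tool_rot: [0.046, 0.722, 0.689, -0.047]
contact_force: [3.9, -3.8, -6.3]
gripper_width: 26.9
grasp_force: 61.2
```

```bash
python3 s.py g3+
```

```text
-7.49 0.01 [-4.05  3.58  6.32] [0.63  0.347 0.151] 26.9
```

>>> carry_out --pt "-9.81 0 0.21 0 0.0436 0 1" --pt "-19.61 0 0.86 0 0.0873 0 1" --pt "-29.37 0 1.93 0 0.1309 0 1"

```text
time_s: 22.27
position: [576.2, 20.4, 354.2]
tool_rot: [0.0, 0.724, 0.69, 0.001]
contact_force: [5.0, -1.7, -7.4]
gripper_width: 27.0
grasp_force: 61.1
```

```bash
python3 s.py g3+
```

```text
0.04 0.325 [-5.03  1.43  7.43] [0.657 0.48  0.151] 27.0
```

>>> carry_out --pt "-9.81 0 0.21 0 0.0436 0 1" --pt "-19.61 0 0.86 0 0.0873 0 1" --pt "-29.37 0 1.93 0 0.1309 0 1"

```text
time_s: 22.52
position: [574.8, -8.8, 351.9]
tool_rot: [-0.045, 0.722, 0.689, 0.048]
contact_force: [4.8, -1.6, -7.8]
gripper_width: 27.2
grasp_force: 61.0
```

```bash
python3 s.py g3+
```

```text
7.55 0.158 [-4.84  1.4   7.78] [0.709 0.466 0.123] 27.2
```

>>> carry_out --pt "-9.81 0 0.21 0 0.0436 0 1" --pt "-19.61 0 0.86 0 0.0873 0 1" --pt "-29.37 0 1.93 0 0.1309 0 1"

```text
time_s: 22.77
position: [573.4, -37.4, 345.8]
tool_rot: [-0.09, 0.718, 0.684, 0.095]
contact_force: [6.6, 1.3, -8.4]
gripper_width: 27.1
grasp_force: 60.9
```

```bash
python3 s.py g3+
```

```text
15.05 0.681 [-6.53 -1.56  8.4 ] [0.844 0.548 0.232] 27.1
```

>>> carry_out --pt "-9.81 0 0.21 0 0.0436 0 1" --pt "-19.61 0 0.86 0 0.0873 0 1" --pt "-29.37 0 1.93 0 0.1309 0 1"

```text
time_s: 23.02
position: [572.1, -65.0, 336.1]
tool_rot: [-0.134, 0.71, 0.677, 0.142]
contact_force: [6.4, 0.9, -9.1]
gripper_width: 27.2
grasp_force: 60.9
```

```bash
python3 s.py g3+
```

```text
22.55 0.374 [-6.4  -1.2   9.13] [0.921 0.522 0.273] 27.2
```

>>> carry_out --pt "-9.81 0 0.21 0 0.0436 0 1" --pt "-19.61 0 0.86 0 0.0873 0 1" --pt "-29.37 0 1.93 0 0.1309 0 1"

```text
time_s: 23.27
position: [570.9, -91.1, 322.8]
tool_rot: [-0.178, 0.699, 0.666, 0.188]
contact_force: [6.3, 3.3, -10.4]
gripper_width: 27.1
grasp_force: 60.8
```

```bash
python3 s.py g3+
```

```text
30.05 0.567 [-6.09 -3.56 10.39] [1.057 0.523 0.368] 27.1
```

>>> carry_out --pt "-9.81 0 0.21 0 0.0436 0 1" --pt "-19.61 0 0.86 0 0.0873 0 1" --pt "-29.37 0 1.93 0 0.1309 0 1"

```text
time_s: 23.52
position: [569.8, -115.2, 306.3]
tool_rot: [-0.222, 0.686, 0.653, 0.233]
contact_force: [6.6, 4.4, -10.8]
gripper_width: 26.9
grasp_force: 60.7
```

```bash
python3 s.py g3+
```

```text
37.54 0.558 [-6.4  -4.75 10.77] [1.2   0.554 0.47 ] 26.9
```

>>> carry_out --pt "-9.81 0 0.21 0 0.0436 0 1" --pt "-19.61 0 0.86 0 0.0873 0 1" --pt "-29.37 0 1.93 0 0.1309 0 1"

```text
time_s: 23.77
position: [568.8, -137.0, 286.8]
tool_rot: [-0.264, 0.669, 0.637, 0.278]
contact_force: [6.9, 5.9, -10.1]
gripper_width: 26.8
grasp_force: 60.7
```

```bash
python3 s.py g3+
```

```text
45.03 0.606 [-6.62 -6.21 10.12] [1.242 0.48  0.488] 26.8
```

>>> carry_out --pt "9.81 0 0.21 0 -0.0436 0 1" --pt "19.61 0 0.86 0 -0.0873 0 1" --pt "29.37 0 1.93 0 -0.1309 0 1"

```text
time_s: 24.02
position: [569.8, -115.3, 306.2]
tool_rot: [-0.22, 0.686, 0.653, 0.232]
contact_force: [6.3, 2.5, -11.2]
gripper_width: 27.2
grasp_force: 60.9
```

```bash
python3 s.py g3-
```

```text
37.29 0.118 [-6.18 -2.75 11.23] [1.176 0.631 0.44 ] 27.2
```

>>> carry_out --pt "9.81 0 0.21 0 -0.0436 0 1" --pt "19.61 0 0.86 0 -0.0873 0 1" --pt "29.37 0 1.93 0 -0.1309 0 1"

```text
time_s: 24.27
position: [570.9, -90.8, 322.9]
tool_rot: [-0.176, 0.7, 0.667, 0.186]
contact_force: [6.1, -1.0, -10.5]
gripper_width: 27.5
grasp_force: 61.0
```

```bash
python3 s.py g3-
```

```text
29.71 -0.148 [-6.15  0.76 10.47] [1.181 0.663 0.515] 27.5
```

>>> carry_out --pt "9.81 0 0.21 0 -0.0436 0 1" --pt "19.61 0 0.86 0 -0.0873 0 1" --pt "29.37 0 1.93 0 -0.1309 0 1"

```text
time_s: 24.52
position: [572.1, -64.7, 336.2]
tool_rot: [-0.132, 0.711, 0.677, 0.14]
contact_force: [5.4, -1.7, -11.2]
gripper_width: 27.2
grasp_force: 61.1
```

```bash
python3 s.py g3-
```

```text
22.2 -0.168 [-5.45  1.46 11.17] [1.102 0.618 0.354] 27.2
```

>>> carry_out --pt "9.81 0 0.21 0 -0.0436 0 1" --pt "19.61 0 0.86 0 -0.0873 0 1" --pt "29.37 0 1.93 0 -0.1309 0 1"

```text
time_s: 24.77
position: [573.5, -37.1, 345.8]
tool_rot: [-0.088, 0.718, 0.684, 0.093]
contact_force: [5.3, -3.1, -8.0]
gripper_width: 27.0
grasp_force: 61.3
```

```bash
python3 s.py g3-
```

```text
14.7 -0.057 [-5.49  2.84  7.95] [1.026 0.615 0.305] 27.0
```

>>> carry_out --pt "9.81 0 0.21 0 -0.0436 0 1" --pt "19.61 0 0.86 0 -0.0873 0 1" --pt "29.37 0 1.93 0 -0.1309 0 1"

```text
time_s: 25.02
position: [574.9, -8.5, 351.9]
tool_rot: [-0.043, 0.722, 0.689, 0.046]
contact_force: [4.6, -4.1, -6.8]
gripper_width: 27.5
grasp_force: 61.4
```

```bash
python3 s.py g3-
```

```text
7.2 -0.114 [-4.74  3.91  6.82] [0.962 0.581 0.211] 27.5
```

>>> carry_out --pt "9.81 0 0.21 0 -0.0436 0 1" --pt "19.61 0 0.86 0 -0.0873 0 1" --pt "29.37 0 1.93 0 -0.1309 0 1"

```text
time_s: 25.27
position: [576.3, 20.7, 354.1]
tool_rot: [0.002, 0.724, 0.69, -0.001]
contact_force: [3.4, -6.3, -5.7]
gripper_width: 27.1
grasp_force: 61.5
```

```bash
python3 s.py g3-
```

```text
-0.3 -0.508 [-3.71  6.11  5.68] [0.869 0.517 0.155] 27.1
```

>>> carry_out --pt "9.81 0 0.21 0 -0.0436 0 1" --pt "19.61 0 0.86 0 -0.0873 0 1" --pt "29.37 0 1.93 0 -0.1309 0 1"

```text
time_s: 25.52
position: [577.7, 49.9, 352.5]
tool_rot: [0.048, 0.722, 0.688, -0.049]
contact_force: [4.2, -6.0, -4.3]
gripper_width: 27.0
grasp_force: 61.6
```

```bash
python3 s.py g3-
```

```text
-7.8 -0.435 [-4.46  5.79  4.32] [0.733 0.452 0.096] 27.0
```

>>> carry_out --pt "9.81 0 0.21 0 -0.0436 0 1" --pt "19.61 0 0.86 0 -0.0873 0 1" --pt "29.37 0 1.93 0 -0.1309 0 1"

```text
time_s: 25.77
position: [579.1, 78.6, 347.1]
tool_rot: [0.092, 0.717, 0.684, -0.096]
contact_force: [3.0, -7.2, -3.4]
gripper_width: 27.1
grasp_force: 61.7
```

```bash
python3 s.py g3-
```

```text
-15.31 -0.745 [-3.31  7.08  3.39] [0.6   0.43  0.066] 27.1
```

>>> carry_out --pt "9.81 0 0.21 0 -0.0436 0 1" --pt "19.61 0 0.86 0 -0.0873 0 1" --pt "29.37 0 1.93 0 -0.1309 0 1"

```text
time_s: 26.02
position: [580.5, 106.5, 338.0]
tool_rot: [0.137, 0.71, 0.676, -0.143]
contact_force: [3.2, -6.3, -1.6]
gripper_width: 27.1
grasp_force: 61.8
```

```bash
python3 s.py g3-
```

```text
-22.82 -0.555 [-3.47  6.11  1.55] [0.585 0.288 0.024] 27.1
```

>>> carry_out --pt "9.81 0 0.21 0 -0.0436 0 1" --pt "19.61 0 0.86 0 -0.0873 0 1" --pt "29.37 0 1.93 0 -0.1309 0 1"

```text
time_s: 26.27
position: [581.8, 132.9, 325.3]
tool_rot: [0.181, 0.699, 0.666, -0.189]
contact_force: [1.7, -5.9, 0.0]
gripper_width: 27.1
grasp_force: 61.9
```

```bash
python3 s.py g3-
```

```text
-30.32 -0.675 [-1.96  5.8  -0.03] [0.462 0.292 0.017] 27.1
```

>>> carry_out --pt "9.81 0 0.21 0 -0.0436 0 1" --pt "19.61 0 0.86 0 -0.0873 0 1" --pt "29.37 0 1.93 0 -0.1309 0 1"

```text
time_s: 26.52
position: [583.0, 157.4, 309.3]
tool_rot: [0.224, 0.685, 0.652, -0.234]
contact_force: [1.4, -6.5, 0.9]
gripper_width: 27.0
grasp_force: 62.0
```

```bash
python3 s.py g3-; python3 fit.py
```

```text
-37.83 -0.766 [-1.66  6.42 -0.92] [ 0.509  0.157 -0.056] 27.0
air [ 5.02772791e-01 -1.01811156e-04]
0.0 D fixed amp 0.207 h -170.0 +- 9.9 D [] rms 0.14
0.0 D free amp 0.214 h -169.4 +- 9.9 D [0.289] rms 0.14
90.0 D fixed amp 0.247 h -155.7 +- 15.7 D [] rms 0.11
90.0 D free amp 0.789 h -175.4 +- 5.9 D [0.792] rms 0.098
150.0 D fixed amp 0.186 h -177.9 +- 11.8 D [] rms 0.124
150.0 D free amp 0.18 h -178.3 +- 12.4 D [0.286] rms 0.124
None D fixed amp 0.217 h -171.7 +- 5.8 D [] rms 0.129
None D free amp 0.219 h -171.5 +- 5.8 D [0.284] rms 0.129
```

h = -172 ± 6°. The target is a tool angle of +22.5°, which I'll approach with readings on the way.

>>> carry_out --pt "-9.81 0 0.21 0 0.0436 0 1" --pt "-19.61 0 0.86 0 0.0873 0 1" --pt "-29.37 0 1.93 0 0.1309 0 1"

```text
time_s: 26.77
position: [581.7, 133.5, 324.8]
tool_rot: [0.179, 0.699, 0.667, -0.187]
contact_force: [2.2, -2.9, -3.2]
gripper_width: 27.4
grasp_force: 62.2
```

```bash
python3 s.py g3+
```

```text
-29.96 -0.089 [-2.36  2.83  3.25] [ 0.1    0.4   -0.198] 27.4
```

>>> carry_out --pt "-9.81 0 0.21 0 0.0436 0 1" --pt "-19.61 0 0.86 0 0.0873 0 1" --pt "-29.37 0 1.93 0 0.1309 0 1"

```text
time_s: 27.02
position: [580.4, 106.8, 337.7]
tool_rot: [0.135, 0.71, 0.677, -0.14]
contact_force: [3.2, -2.6, -4.5]
gripper_width: 27.2
grasp_force: 62.1
```

```bash
python3 s.py g3+
```

```text
-22.38 -0.104 [-3.33  2.43  4.51] [ 0.018  0.478 -0.256] 27.2
```

>>> carry_out --pt "-9.81 0 0.21 0 0.0436 0 1" --pt "-19.61 0 0.86 0 0.0873 0 1" --pt "-29.37 0 1.93 0 0.1309 0 1"

```text
time_s: 27.27
position: [579.0, 79.0, 346.9]
tool_rot: [0.09, 0.717, 0.685, -0.093]
contact_force: [4.2, -3.0, -5.3]
gripper_width: 27.0
grasp_force: 62.0
```

```bash
python3 s.py g3+
```

```text
-14.87 -0.27 [-4.34  2.83  5.34] [ 0.04   0.542 -0.222] 27.0
```

>>> carry_out --pt "-9.81 0 0.21 0 0.0436 0 1" --pt "-19.61 0 0.86 0 0.0873 0 1" --pt "-29.37 0 1.93 0 0.1309 0 1"

```text
time_s: 27.52
position: [577.6, 50.2, 352.3]
tool_rot: [0.045, 0.722, 0.689, -0.046]
contact_force: [4.2, -1.6, -6.8]
gripper_width: 26.8
grasp_force: 61.8
```

```bash
python3 s.py g3+
```

```text
-7.36 0.052 [-4.28  1.41  6.83] [ 0.173  0.616 -0.181] 26.8
```

>>> carry_out --pt "-9.81 0 0.21 0 0.0436 0 1" --pt "-19.61 0 0.86 0 0.0873 0 1" --pt "-29.37 0 1.93 0 0.1309 0 1"

```text
time_s: 27.77
position: [576.2, 21.0, 354.0]
tool_rot: [-0.0, 0.723, 0.69, 0.002]
contact_force: [4.5, -0.5, -7.1]
gripper_width: 27.2
grasp_force: 61.7
```

```bash
python3 s.py g3+
```

```text
0.15 0.089 [-4.55  0.26  7.07] [ 0.154  0.719 -0.053] 27.2
```

>>> carry_out --pt "-9.81 0 0.21 0 0.0436 0 1" --pt "-19.61 0 0.86 0 0.0873 0 1" --pt "-29.37 0 1.93 0 0.1309 0 1"

```text
time_s: 28.02
position: [574.8, -8.2, 351.8]
tool_rot: [-0.045, 0.722, 0.689, 0.049]
contact_force: [5.2, 0.6, -8.0]
gripper_width: 27.1
grasp_force: 61.6
```

```bash
python3 s.py g3+
```

```text
7.65 0.247 [-5.15 -0.8   7.99] [ 0.313  0.772 -0.055] 27.1
```

>>> carry_out --pt "-9.81 0 0.21 0 0.0436 0 1" --pt "-19.61 0 0.86 0 0.0873 0 1" --pt "-29.37 0 1.93 0 0.1309 0 1"

```text
time_s: 28.27
position: [573.5, -36.8, 345.8]
tool_rot: [-0.09, 0.717, 0.684, 0.096]
contact_force: [6.4, 2.7, -8.7]
gripper_width: 26.9
grasp_force: 61.5
```

```bash
python3 s.py g3+
```

```text
15.16 0.526 [-6.22 -2.97  8.69] [0.397 0.813 0.107] 26.9
```

>>> carry_out --pt "-9.81 0 0.21 0 0.0436 0 1" --pt "-19.61 0 0.86 0 0.0873 0 1" --pt "-29.37 0 1.93 0 0.1309 0 1"

```text
time_s: 28.52
position: [572.2, -64.4, 336.2]
tool_rot: [-0.135, 0.71, 0.677, 0.143]
contact_force: [5.9, 3.6, -9.2]
gripper_width: 27.3
grasp_force: 61.4
```

```bash
python3 s.py g3+; python3 fit.py
```

```text
22.66 0.499 [-5.68 -3.86  9.22] [0.5   0.853 0.233] 27.3
air [ 5.02772791e-01 -1.01811156e-04]
0.0 D fixed amp 0.207 h -170.0 +- 9.9 D [] rms 0.14
0.0 D free amp 0.214 h -169.4 +- 9.9 D [0.289] rms 0.14
90.0 D fixed amp 0.247 h -155.7 +- 15.7 D [] rms 0.11
90.0 D free amp 0.789 h -175.4 +- 5.9 D [0.792] rms 0.098
150.0 D fixed amp 0.23 h -176.5 +- 8.5 D [] rms 0.124
150.0 D free amp 0.233 h -175.7 +- 8.5 D [0.271] rms 0.124
None D fixed amp 0.227 h -173.1 +- 5.2 D [] rms 0.129
None D free amp 0.227 h -173.1 +- 5.2 D [0.28] rms 0.129
```

>>> carry_out --pt "0 0 0 0 0 0 1" --pt "0 0 0 0 0 0 1" --pt "0 0 0 0 0 0 1" --pt "0 0 0 0 0 0 1" --pt "0 0 0 0 0 0 1" --pt "0 0 0 0 0 0 1"

```text
time_s: 29.02
position: [572.2, -64.3, 336.2]
tool_rot: [-0.134, 0.71, 0.677, 0.142]
contact_force: [5.7, 1.5, -8.0]
gripper_width: 27.3
grasp_force: 61.6
```

```bash
python3 sense.py
python3 - <<'E'
from workcell import capture
from h import *
c=capture("scene"); cv2.imwrite("pics/s5.png",cv2.resize(c["img"][100:310,220:500,::-1],None,fx=2.8,fy=2.8))
E
```

```text
{'t': 29.0167, 'ang': array([22.52, -0.11, -0.04]), 'rel': array([ -0. , -86.4, 206.2]), 'F': array([-5.58, -1.8 ,  8.03]), 'm': array([0.385, 0.824, 0.227]), 'T_tcp': np.float64(0.063), 'T_grip': np.float64(-0.103), 'T_gripm': np.float64(0.282), 'gw': 27.3, 'gf': 61.6}
[-0.319   0.2034  1.7849  0.3954  1.2846 -0.4093]
```

View pics/s5.png

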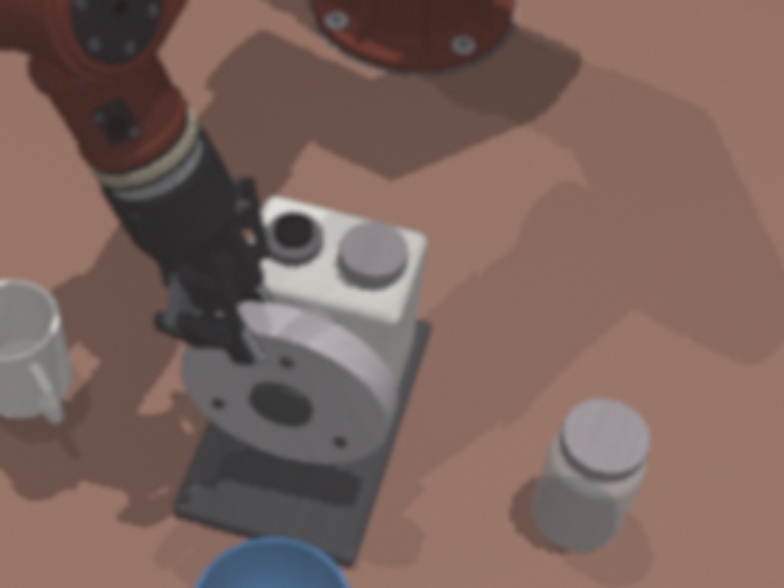

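The screws are near (287,362), (217,404) and (340,441), which matches 172.5° of turn (fit: 173 ± 5°). The wheel is gripped and still, the button is up, and the jar and mug, with the visible part of the bowl, have not moved. I'm handing it in.

```bash
python3 -c "
from workcell import job
print(job.job_done())"
```

```text
the job is handed in; nothing more can be done
None
```

I pressed and released the stop button and left the wheel gripped and still, with the heavy side at the bottom by my torque fit (about ±5°); the job is handed in, but no verdict was returned.

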